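# Rotate the rover's battery packs

### The job

Rotate the three battery packs: the flat red pack out of the rover into the charger, the freshly charged yellow pack from the charger into the cooling cradle, and the cooled blue pack from the cradle into the rover. Each must lie flat on the floor of its bay, in rover and charger with its black contact end at the bay's brass contacts; the dark rubber mat is free for putting a pack aside. Set the packs down, do not drop them, and leave the solder spool and the servo motor where they stand.

Things in the scene. Friction and masses are not known exactly. Their poses are not given: they have to be found in the camera images.
- red_pack: Red battery pack, 110 long (own x) x 44 wide (y) x 42 high (z) mm, about 0.36 kg, flat sides. Origin: centre of its underside. Its +x end is black with three brass blades; under it the case is cut away (last 30 mm, 14 mm high, full width). White label and four charge lamps on top. Starts in the rover, belongs in the charger.
- yellow_pack: Yellow battery pack, 110 long (own x) x 44 wide (y) x 42 high (z) mm, about 0.36 kg, flat sides. Origin: centre of its underside. Its +x end is black with three brass blades; under it the case is cut away (last 30 mm, 14 mm high, full width). White label and four charge lamps on top. Starts in the charger, belongs in the cradle.
- blue_pack: Blue battery pack, 110 long (own x) x 44 wide (y) x 42 high (z) mm, about 0.36 kg, flat sides. Origin: centre of its underside. Its +x end is black with three brass blades; under it the case is cut away (last 30 mm, 14 mm high, full width). White label and four charge lamps on top. Starts in the cradle, belongs in the rover.
- rover: Four-wheeled plywood robot, 240 (x) x 190 mm, 94 high, fixed. Origin: on the table under the bay's centre; bay floor 68 above it. Bay 126 long (x) x 60 wide inside, walls 12 high, 4 thick; in its +x end a black sill with brass strips, 18 x 40 wide x 12 high, fits under a pack's black end (the other way round a pack rides up on it). Black contact block beyond it, 26 over the floor.
- charger: Grey charger, 205 (x) x 122 mm, blue display at -x end, fixed. Origin: on the table under the bay's centre; bay floor 46 above it. Bay 126 long (x) x 60 wide inside, walls 12 high, 4 thick; in its +x end a black sill with brass strips, 18 x 40 wide x 12 high, fits under a pack's black end (the other way round a pack rides up on it). Black contact block beyond it, 26 over the floor.
- cradle: Cooling cradle: finned aluminium heat sink 134 (x) x 84 mm, black fan housing at its -x end (x = -88 to -68, 46 high), fixed. Origin: on the table under the middle of its place for a pack; flat floor 36 above it. Four black corner guides, 12 high, 4 thick, leave 126 (x) x 60 between them. No contacts: a pack may lie either way round along x.
- rubber_mat: Dark rubber mat with two grey lines, 170 (x) x 110 x 4 mm thick, fixed flat on the table and empty: a free spot for a pack. Origin: centre of its underside, on the table. A loose screwdriver lies about 115 mm from its centre on its -x side, the servo beside its +y edge.
- spool: White spool of solder standing on end, 54 mm diameter, 44 high, loose, about 128 mm from the charger's bay centre on its +x side. Origin: centre of its underside. Leave it.
- servo: Black servo motor with an orange band and white horn, 54 (x) x 20 (y) x 42 mm high, loose, beside the mat, 85 mm from its centre line on its +y side. Origin: centre of its underside. Leave it.
Things that resemble listed ones, but are neither listed nor needed, are in the scene too. Of the things like the red_pack, leave any that is green; of the rest the larger one is meant.

How it is judged:
At the end, for the whole second after the job is handed in: Red pack in the charger, yellow pack in the cradle, blue pack in the rover: each flat on its bay's floor (height within 4 mm, tilt under 0.05 rad), its middle within 14 mm of the bay's middle, along the bay within 0.35 rad, at rest (under 0.02 m/s) (horizontal distance between red_pack and charger below 0.014 m and z of red_pack in the frame of charger between 0.042 and 0.05 m and angle between each of red_pack, yellow_pack, blue_pack's own z axis and vertical below 0.05 rad and angle between the x axis of red_pack and the x axis of charger, either way round below 0.35 rad and linear speed of each of red_pack, yellow_pack, blue_pack below 0.02 m/s and horizontal distance between yellow_pack and cradle below 0.014 m and z of yellow_pack in the frame of cradle between 0.032 and 0.04 m and angle between the x axis of yellow_pack and the x axis of cradle, either way round below 0.35 rad and horizontal distance between blue_pack and rover below 0.014 m and z of blue_pack in the frame of rover between 0.064 and 0.072 m and angle between the x axis of blue_pack and the x axis of rover, either way round below 0.35 rad); the robot touches nothing.
It fails at once if a pack is dropped (falls free at more than 0.75 m/s, some 30 mm) ((linear speed of red_pack above 0.75 m/s and contact force between red_pack and the fingers below 0.05 N) or (linear speed of yellow_pack above 0.75 m/s and contact force between yellow_pack and the fingers below 0.05 N) or (linear speed of blue_pack above 0.75 m/s and contact force between blue_pack and the fingers below 0.05 N)).
It fails at once if the solder spool is moved by more than 20 mm (distance of spool from where it was at the start of the episode above 0.02 m).
It fails at once if the servo is moved by more than 20 mm (distance of servo from where it was at the start of the episode above 0.02 m).
It also fails if it takes over 99 s, if anything falls off the work surface, if the arm or the gripper's body presses on something with over 40 N, if the wrist force passes 120 N, or if a joint passes its speed limit or range.

### The arm

A 7-joint arm with a two-finger parallel gripper is mounted at the origin on the work surface. World frame = base frame: x ahead of the robot, y to its left, z up, the work surface at z = 0. Lengths are in m, angles in rad, forces in N, time in s.
With the tool pointing down it reaches from about 0.4 to 0.875 m from the base axis. Payload 19.3 kg.
Tool frame: the origin (TCP) lies on the mounting face of the last link; the fingertips stand 173 mm ahead of it and the grasp point (between the pads) lies 155 mm ahead of it; z points along the fingers, y is the line along which they close (so a half turn about z gives the same grasp; the last joint's range is limited). The gripper opens to 85 mm and grips with 20 to 120 N. Pads are 22 mm wide; open, the fingers measure 114 mm over their backs; the gripper's body (76 mm by 85 mm) begins 54 mm behind the grasp point. The pads swing forward as they close: fully open they stand 13 mm farther back than shut.
Start: joints at [-1.398, 0.521, -0.036, 1.599, 0.021, 1.021, -0.113], TCP at [0.15, 0.607, 0.405] pointing down, gripper open.
Joint ranges: [-2.91, 2.91], [-0.3, 2.13], [-1.5, 1.42], [0.17, 2.43], [-1.26, 4.41], [0.16, 1.93], [-2.52, 2.52]. Speed limits (rad/s): [1.89, 1.89, 2.39, 2.39, 3.01, 3.01, 3.01].

### API

Orientations are given as [roll, pitch, yaw] about the fixed x, y, z axes, in that order (R = Rz(yaw) Ry(pitch) Rx(roll)).
In Python, from workcell import bot, vision gives the robot as it stands.
- The arm moves only by the shell command python3 -m creep 'ROWS' [FORCE]. ROWS is JSON, a list that holds one entry, the list of rows, each a list of 7 numbers: the opening, from -1 (shut) to 1 (fully open), then the shift along the tool's x, y, z in cm, then the turn, a rotation vector about the tool's x, y, z in rad. In form: [[[grip, tx, ty, tz, rx, ry, rz], ...]]. A call has 1 to 12 rows; each row shifts and turns the commanded pose from where the row before left it, along the tool's axes as they then stand; what a row does not reach is not made up. A row lasts 1/8 s, in which the tool goes at most 62.5 mm and 10.7 degrees, less where a joint would pass 70% of its speed; a pose out of reach is approached as far as the arm can. A call with a gripper value outside its range is refused whole. The fingers move at their own pace and stop on an object; FORCE is the grip in N (left out, the last holds). Time passes only in rows, so rows that do not move let the fingers close. It gives the time, the measured TCP pose, the force, the opening and the grip force at its end, in the units of the state.
- bot.observe(): the state, without advancing time (a new reading comes with each control period).
- vision.grab_frame(name): name is "scene" or "top"; returns a dict with "image" (420x560x3 uint8, blue, green, red), "depth" (420x560 float32, m along the optical axis (not along the pixel's ray), 0 where there is no reading), "fovy" (degrees; the focal length in pixels is half the picture's height over the tangent of half this angle, whatever the lens; pixels are square), "cx", "cy" (the principal point, pixels), "cam_to_world" (4x4, takes a point from camera to world coordinates). Camera axes: x right, y down, z forward; pixel columns grow to the right and rows downward; lengths in m; the calibration is good to about 2 mm. A picture is of the moment at which its call begins.
- bot.job_done(): hands the job in; it is judged then, once.
The state is a dict: "clock": time; "qpos": joint angles; "qd": joint speeds; "joint_efforts": joint torques, N m; "position": TCP position; "tool_rot": TCP orientation; "force": force on the tool from outside, world axes, zero at the start; "moment": the same for the moment, N m; "grip_width": finger opening in m; "finger_force": force on a finger pad.
Only numpy, scipy, OpenCV 4.12 (cv2) and the standard library are available. Lean on these libraries where they do the work, as an engineer would, in place of code of your own. Each camera call takes 0.05 s, during which the arm holds its last target. There are 200 camera calls.

## Working session

There is one attempt and no reset: what is moved stays moved. The work goes in short steps, Python scripts to look and compute and a shell command to move; the robot and the scene stay as the last step left them, time stands still between calls to the robot, and variables do not carry over. Pictures are saved under pics/ and viewed, at most 14 in all, crops included, and the job is handed in when it is done.

```bash
mkdir -p pics; ls; python3 - <<'E'
from workcell import bot, vision
import cv2,numpy as np
for n in("scene","top"):
    f=vision.grab_frame(n); cv2.imwrite(f"pics/{n}0.png",f["image"]); np.savez(n+"0.npz",**f)
    print(n,f["fovy"],f["cx"],f["cy"],np.round(f["cam_to_world"],3).tolist())
print(bot.observe())
E
```

```text
pics
scene 52.58685642347014 280.051399005727 207.32463574041714 [[0.558, 0.538, -0.633, 1.152], [0.83, -0.353, 0.431, -0.439], [0.008, -0.766, -0.643, 0.785], [0.0, 0.0, 0.0, 1.0]]
top 57.27260786861429 277.8709301633794 209.53097311610438 [[-0.014, -0.993, 0.121, 0.33], [-0.999, 0.019, 0.033, 0.017], [-0.035, -0.12, -0.992, 0.992], [0.0, 0.0, 0.0, 1.0]]
{'clock': 0.1, 'qpos': array([-1.39818133,  0.52195094, -0.03631404,  1.59994063,  0.02117877,
        1.0211005 , -0.1127736 ]), 'qd': array([-0.00054916, -0.0008621 ,  0.001035  , -0.00283556, -0.00040076,
        0.00054631, -0.00180978]), 'joint_efforts': array([ 3.73054674e-03, -9.28479981e+01,  1.98404700e+00, -3.70529151e+01,
        1.82313152e-02,  5.40810564e-03,  6.27412396e-05]), 'position': array([0.15026743, 0.60653999, 0.40418921]), 'tool_rot': array([-3.14057910e+00,  5.94477499e-05,  2.89877022e+00]), 'force': array([ 0.04291026, -0.45891562,  0.57255048]), 'moment': array([-0.02109471, -0.01495849, -0.02436752]), 'finger_force': 0.0, 'grip_width': 0.08528314423372155}
```

View pics/scene0.png

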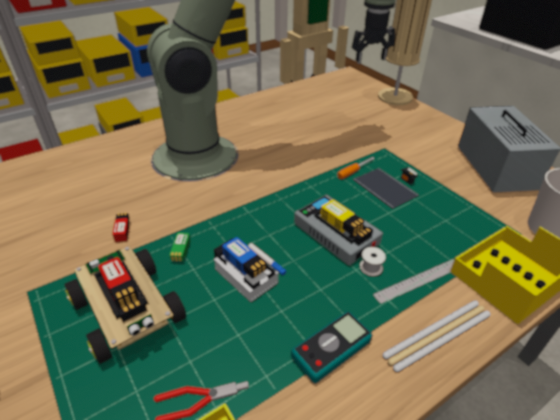

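View pics/top0.png

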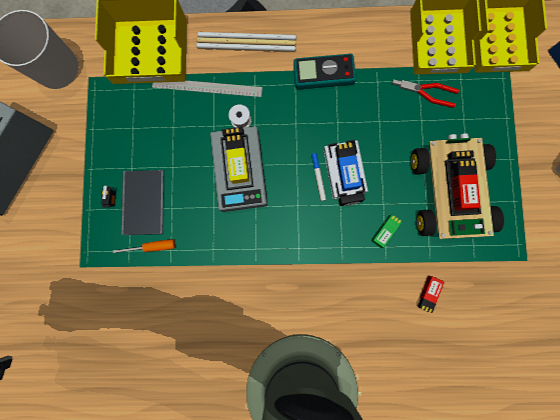

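The scene view shows the rover at (120,300), cradle at (248,262), charger at (340,225), mat at (385,185) and spool at (373,260). In the top view they are at (463,187), (347,170), (238,167), (143,202) and (239,115), with the servo at (109,196).

Candidates for red_pack in the top view:
- Large red pack in the rover at (465,188)
- Small red pack at (431,293)
- Green pack at (387,231)

The one in the rover fits: it isn't green and it is the larger red one. I'll confirm it in a crop and measure from depth.

```bash
cat > h.py <<'E'
import numpy as np,cv2
def pts(f):
    h,w=f["depth"].shape; fl=h/2/np.tan(np.radians(float(f["fovy"]))/2)
    v,u=np.mgrid[:h,:w]; d=f["depth"]
    P=np.stack([(u-f["cx"])/fl*d,(v-f["cy"])/fl*d,d],-1)
    return P@f["cam_to_world"][:3,:3].T+f["cam_to_world"][:3,3]
def rect(P,m):
    q=P[m][:,:2].astype(np.float32)*1000
    (c,s,a)=cv2.minAreaRect(q)
    if s[0]<s[1]: a+=90;s=s[::-1]
    return np.round(c,1),np.round(s,1),round((a+90)%180-90,1),len(q),np.round(np.median(P[m][:,2])*1000,1)
E
python3 - <<'E'
import numpy as np,cv2
from h import *
f=dict(np.load("top0.npz"));P=pts(f);z=P[...,2];im=f["image"]
R={"rover":(410,130,505,245),"charger":(205,118,272,215),"cradle":(320,130,375,210),"mat":(115,160,170,240),"spool":(222,98,256,130),"servo":(98,180,119,212),"small":(415,270,450,318)}
def box(n):
    m=np.zeros(z.shape,bool);a,b,c,d=R[n];m[b:d,a:c]=1;return m
for n,(lo,hi) in {"rover":(.100,.125),"charger":(.079,.1),"cradle":(.069,.09),"small":(.01,.1),"spool":(.035,.06),"servo":(.02,.06)}.items():
    print(n,rect(P,box(n)&(z>lo)&(z<hi)))
for n,(lo,hi) in {"rover":(.064,.1),"charger":(.02,.1),"cradle":(.02,.1)}.items():
    print("body",n,rect(P,box(n)&(z>lo)&(z<hi)))
gray=im.max(-1); print("mat",rect(P,box("mat")&(gray<95)&(z<.03)), np.median(z[box("mat")]))
for n in("rover","charger","cradle"):
    m=box(n);print(n,np.histogram(z[m]*1000,bins=range(0,130,4))[0].tolist())
out=[]
for n in("rover","charger","cradle"):
    a,b,c,d=R[n];cr=im[b:d,a:c];hm=(np.clip(z[b:d,a:c],0,.12)/.12*255).astype(np.uint8)
    cr=np.hstack([cr,cv2.applyColorMap(hm,cv2.COLORMAP_JET)]);cr=cv2.resize(cr,None,fx=3,fy=3,interpolation=2)
    out.append(cr)
cv2.imwrite("pics/crop1.png",cv2.resize(out[0],(570,345)))
o=[cv2.copyMakeBorder(x,0,300-len(x),0,0,0) for x in out[1:]];cv2.imwrite("pics/crop2.png",np.hstack(o))
E
```

```text
rover (array([ 499.3, -389.1]), array([133.3,  45.2]), 0.1, 997, np.float64(110.6))
charger (array([569. , 148.9]), array([111.3,  44.5]), 6.7, 822, np.float64(88.6))
cradle (array([ 546.2, -123.1]), array([110.1,  45.2]), 8.8, 839, np.float64(78.6))
small (array([ 233.4, -318.1]), array([83.1, 34.7]), -24.8, 567, np.float64(31.7))
spool (array([681.1, 141.6]), array([81., 52.]), 23.7, 374, np.float64(44.8))
servo (array([488.9, 491.9]), array([53.9, 22.2]), -3.9, 210, np.float64(35.8))
body rover (array([ 491.7, -389.9]), array([246. , 185.5]), 2.1, 4469, np.float64(68.0))
body charger (array([569.1, 151.9]), array([234.5, 122.9]), 6.4, 4006, np.float64(48.2))
body cradle (array([ 536.8, -123.8]), array([158.3,  84.8]), 9.1, 2037, np.float64(48.3))
mat (array([484.9, 407.7]), array([220.2, 149.4]), 2.1, 3547, np.float64(3.6)) 0.0033264441972774006
rover [2899, 361, 12, 9, 15, 26, 18, 83, 71, 53, 57, 93, 92, 148, 205, 526, 2224, 855, 437, 251, 243, 121, 114, 149, 75, 42, 86, 669, 200, 0, 0, 0]
charger [1692, 197, 13, 28, 22, 17, 23, 8, 23, 25, 249, 1583, 720, 88, 200, 56, 21, 65, 97, 10, 20, 291, 491, 19, 0, 0, 0, 0, 0, 0, 0, 0]
cradle [1579, 177, 40, 69, 21, 15, 15, 12, 242, 415, 73, 226, 133, 16, 13, 23, 11, 18, 64, 591, 170, 0, 0, 0, 0, 0, 0, 0, 0, 0, 0, 0]
```

View pics/crop1.png

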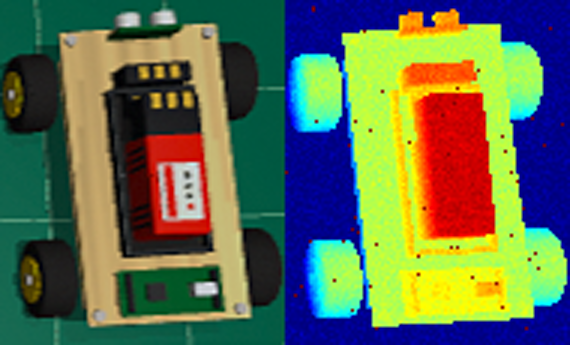

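View pics/crop2.png

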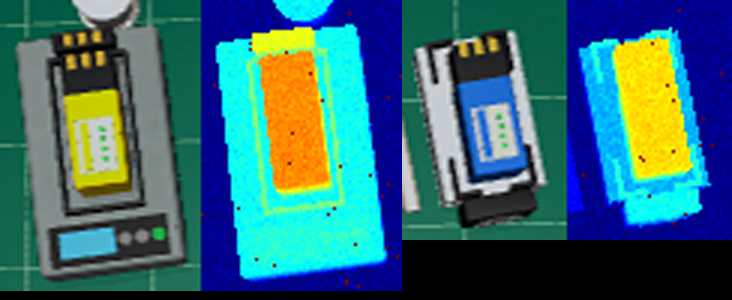

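The crop confirms the large red pack, 110x44 mm, lying in the rover. All the black ends point up in the image, which is world +x. The depth has speckle, so I'll clean it and fit the bay walls.

```bash
cat >> h.py <<'E'
def big(m):
    n,l,s,c=cv2.connectedComponentsWithStats(m.astype(np.uint8),connectivity=8)
    return l==1+np.argmax(s[1:,4])
def clean(f):
    f=dict(f);d=f["depth"].copy();f["depth"]=cv2.medianBlur(d,3);return f
def box(n,z):
    R={"rover":(410,130,505,245),"charger":(205,118,272,215),"cradle":(320,130,375,210),"mat":(115,160,170,240),"spool":(222,98,256,130),"servo":(98,180,119,212)}
    m=np.zeros(z.shape,bool);a,b,c,d=R[n];m[b:d,a:c]=1;return m
E
python3 - <<'E'
import numpy as np,cv2
from h import *
f=clean(dict(np.load("top0.npz")));P=pts(f);z=P[...,2]
for n,(lo,hi) in {"rover":(.104,.125),"charger":(.083,.1),"cradle":(.073,.09),"spool":(.036,.06),"servo":(.02,.06)}.items():
    print(n,rect(P,big(box(n,z)&(z>lo)&(z<hi))))
for n,(lo,hi) in {"rover":(.0745,.086),"charger":(.0535,.063),"cradle":(.03,.0435)}.items():
    m=big(box(n,z)&(z>lo)&(z<hi));print("walls",n,rect(P,m))
for n,(lo,hi) in {"rover":(.06,.086),"charger":(.04,.063),"cradle":(.03,.06)}.items():
    m=big(box(n,z)&(z>lo)&(z<hi));print("body",n,rect(P,m))
# wall profiles in the frame of the pack/bay
for n,c,a,lo,hi in(("rover",(500,-389),4,.0745,.086),("charger",(569,149),6.5,.0535,.063),("cradle",(546,-123),9,.0445,.053)):
    m=box(n,z)&(z>lo)&(z<hi);q=P[m][:,:2]*1000-c;t=np.radians(a)
    X=q@[np.cos(t),np.sin(t)];Y=q@[-np.sin(t),np.cos(t)]
    print(n,"X",np.histogram(X,bins=range(-100,101,4))[0].tolist());print("  Y",np.histogram(Y,bins=range(-60,61,3))[0].tolist())
im=f["image"];hsv=cv2.cvtColor(im,cv2.COLOR_BGR2HSV)
m=box("mat",z)&(hsv[...,1]<80)&(hsv[...,2]<120);m=cv2.morphologyEx(m.astype(np.uint8),cv2.MORPH_OPEN,np.ones((5,5)))>0
print("mat",rect(P,big(m)))
E
```

```text
rover (array([ 488.1, -389.8]), array([110.5,  44.3]), 1.2, 955, np.float64(110.8))
charger (array([570.1, 149.1]), array([111.5,  44.6]), 6.6, 815, np.float64(88.5))
cradle (array([ 546.8, -123.4]), array([111.1,  44.6]), 8.7, 825, np.float64(78.7))
spool (array([693.5, 148.1]), array([51.8, 51.3]), 89.3, 334, np.float64(44.6))
servo (array([488.7, 492.1]), array([53.6, 22. ]), -4.2, 207, np.float64(35.9))
walls rover (array([ 493., -380.]), array([148.1,  68.6]), -8.9, 384, np.float64(79.6))
walls charger (array([545.3, 149.4]), array([90. , 68.4]), 6.1, 147, np.float64(56.3))
walls cradle (array([ 528.4, -102.2]), array([165.1,  68.7]), 29.9, 540, np.float64(36.8))
body rover (array([ 492.2, -390.3]), array([247.1, 187.7]), 2.1, 4468, np.float64(67.1))
body charger (array([554.8, 150.6]), array([205. , 122.4]), 6.4, 2789, np.float64(47.1))
body cradle (array([ 536.8, -123.7]), array([159.1,  84.8]), 9.0, 1133, np.float64(38.0))
rover X [20, 12, 8, 0, 0, 31, 31, 9, 20, 9, 12, 10, 8, 8, 8, 8, 13, 8, 9, 9, 7, 9, 6, 6, 9, 8, 7, 11, 5, 3, 5, 5, 5, 7, 4, 7, 13, 38, 55, 9, 3, 4, 3, 0, 0,
[... 157 characters left out ...]
0, 0, 0]
charger X [0, 0, 0, 0, 0, 0, 0, 9, 41, 9, 6, 22, 8, 10, 7, 7, 4, 5, 9, 8, 5, 8, 3, 8, 7, 7, 3, 6, 6, 8, 6, 2, 3, 3, 7, 7, 6, 3, 3, 6, 16, 8, 2, 0, 0, 0, 0, 0, 0, 0]
  Y [0, 0, 0, 0, 0, 0, 0, 0, 0, 24, 54, 20, 21, 6, 4, 5, 4, 2, 2, 3, 5, 3, 4, 1, 3, 4, 6, 3, 3, 6, 10, 59, 26, 0, 0, 0, 0, 0, 0, 0]
cradle X [0, 0, 0, 10, 37, 40, 38, 38, 33, 24, 9, 16, 8, 10, 8, 7, 3, 4, 2, 0, 2, 1, 0, 1, 1, 0, 1, 2, 1, 0, 0, 0, 0, 1, 5, 6, 4, 7, 6, 6, 12, 25, 9, 0, 0, 0, 0, 0, 0, 0]
  Y [0, 0, 0, 0, 0, 0, 0, 0, 5, 27, 30, 16, 16, 15, 17, 14, 13, 11, 8, 10, 10, 9, 9, 13, 14, 15, 18, 32, 13, 13, 28, 21, 0, 0, 0, 0, 0, 0, 0, 0]
mat (array([477.2, 407.2]), array([169.1, 109.6]), 0.5, 2608, np.float64(4.5))
```

I have the measurements, so I'll start moving. Plan:
1. Yellow to the mat
2. Red to the charger
3. Blue to the rover
4. Yellow to the cradle

First I turn and travel above the charger.

```bash
cat > to.py <<'E'
import sys,numpy as np
from workcell import bot
# to.py x y z(mm) yaw(deg): rz first, then tx ty tz (cm) in the axes after the turn
from scipy.spatial.transform import Rotation as R
x,y,z,a=map(float,sys.argv[1:]);s=bot.observe()
r=R.from_euler("xyz",s["tool_rot"]);g=R.from_euler("xyz",[np.pi,0,np.radians(a)])
print("t",round(s["clock"],2),"rotvec",np.round((r.inv()*g).as_rotvec(),3),"then cm",np.round(g.inv().apply(np.array([x,y,z])/1000-s["position"])*100,2),"q7",round(s["qpos"][6],2),"w",round(s["grip_width"],4),"ff",round(s["finger_force"],1),"F",np.round(s["force"],1))
E
python3 -m creep '[[[1,0,0,0,0,0,-0.178],[1,0,0,0,0,0,-0.178],[1,-3.3,-4.5,0,0,0,0],[1,-3.3,-4.5,0,0,0,0],[1,-3.3,-4.5,0,0,0,0],[1,-3.3,-4.5,0,0,0,0],[1,-3.3,-4.5,0,0,0,0],[1,-3.3,-4.5,0,0,0,0],[1,-3.3,-4.5,0,0,0,0],[1,-3.3,-4.5,0,0,0,0],[1,-3.3,-4.5,0,0,0,0],[1,0,0,2,0,0,0]]]' 60
python3 to.py 570 149 235 186.6
python3 - <<'E'
import numpy as np
from h import *
f=clean(dict(np.load("top0.npz")));P=pts(f);z=P[...,2]
a=2;c=(490,-390);m=box("rover",z)&(z>.076)&(z<.084);q=P[m][:,:2]*1000-c;t=np.radians(a)
X=q@[np.cos(t),np.sin(t)];Y=q@[-np.sin(t),np.cos(t)]
print("X",np.histogram(X[abs(Y)<20],bins=range(-90,91,3))[0].tolist());print("  Y",np.histogram(Y[abs(X)<45],bins=range(-60,61,3))[0].tolist())
E
```

```text
clock: 1.6
position: [0.4937, 0.2342, 0.3852]
tool_rot: [-3.141, 0.002, -3.035]
force: [-1.3, 0.7, 0.1]
grip_width: 0.0854
finger_force: 0.0
t 1.6 rotvec [-0.001  0.002 -0.008] then cm [-6.6  -9.34 15.02] q7 1.12 w 0.0854 ff 0.0 F [-1.3  0.7  0.1]
X [0, 0, 0, 0, 0, 0, 0, 17, 16, 0, 1, 4, 0, 0, 0, 0, 0, 0, 0, 0, 0, 0, 0, 0, 0, 0, 0, 0, 0, 0, 0, 0, 0, 0, 0, 0, 0, 0, 0, 0, 0, 0, 0, 0, 1, 1, 2, 1, 4, 8, 19, 25, 0, 0, 0, 0, 0, 0, 0, 0]
  Y [0, 0, 0, 0, 0, 0, 0, 0, 0, 0, 0, 0, 0, 0, 0, 0, 0, 0, 0, 0, 0, 0, 0, 0, 0, 0, 2, 42, 1, 17, 52, 27, 0, 0, 0, 0, 0, 0, 0, 0]
```

```bash
python3 -m creep '[[[1,-3.3,-4.67,0,0,0,-0.008],[1,-3.3,-4.67,0,0,0,0],[1,0,0,3,0,0,0],[1,0,0,3,0,0,0],[1,0,0,3,0,0,0],[1,0,0,0,0,0,0]]]'; python3 to.py 570 149 235 186.6
python3 - <<'E'
from workcell import vision
import cv2,numpy as np
f=vision.grab_frame("scene");cv2.imwrite("pics/s1.png",cv2.resize(f["image"][120:300,220:480],None,fx=3,fy=3))
E
```

```text
clock: 2.35
position: [0.567, 0.1526, 0.2929]
tool_rot: [-3.141, -0.004, -3.02]
force: [-0.1, -0.0, -0.1]
grip_width: 0.0858
finger_force: 0.0
t 2.35 rotvec [-0.001 -0.004  0.006] then cm [-0.26 -0.39  5.79] q7 1.34 w 0.0858 ff 0.0 F [-0.1 -0.  -0.1]
```

View pics/s1.png

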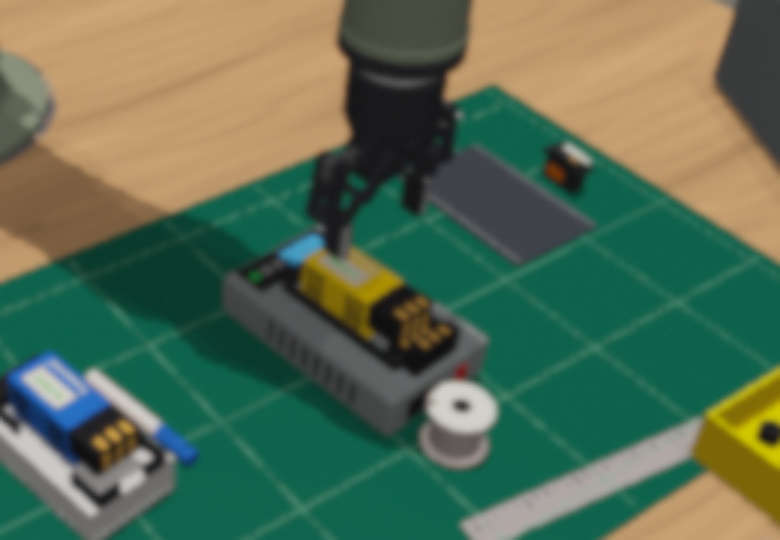

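The crop shows the open gripper straddling the yellow pack (about (350,270) in the crop) over its width. I'll descend and grip.

```bash
python3 -m creep '[[[1,-0.26,-0.39,2,0,0,0.006],[1,0,0,2,0,0,0],[1,0,0,1.5,0,0,0],[1,0,0,0.3,0,0,0],[1,0,0,0,0,0,0],[-1,0,0,0,0,0,0],[-1,0,0,0,0,0,0],[-1,0,0,0,0,0,0],[-1,0,0,0,0,0,0],[-1,0,0,0,0,0,0],[-1,0,0,0,0,0,0]]]' 60; python3 to.py 570 149 235 186.6
```

```text
clock: 3.78
position: [0.5708, 0.1492, 0.2374]
tool_rot: [3.141, 0.001, -3.026]
force: [-2.4, 0.1, 8.1]
grip_width: 0.0431
finger_force: 61.7
t 3.77 rotvec [ 0.     0.001 -0.   ] then cm [ 0.08 -0.01  0.24] q7 1.34 w 0.0431 ff 61.7 F [-2.4  0.1  8.1]
```

```bash
python3 -m creep '[[[-1,0,0,-1,0,0,0],[-1,0,0,-2,0,0,0],[-1,0,0,-3,0,0,0],[-1,0,0,-3,0,0,0],[-1,0,0,-1,0,0,0],[-1,0,0,0,0,0,0]]]'; python3 to.py 477 407 197 180
```

```text
clock: 4.53
position: [0.5706, 0.1492, 0.3368]
tool_rot: [3.141, 0.001, -3.026]
force: [0.1, 0.5, -3.4]
grip_width: 0.043
finger_force: 62.1
t 4.53 rotvec [0.    0.001 0.115] then cm [ 9.36 25.78 13.98] q7 1.34 w 0.043 ff 62.1 F [ 0.1  0.5 -3.4]
```

```bash
python3 -m creep '[[[-1,0,0,0,0,0,0.115],[-1,1.56,4.3,0,0,0,0],[-1,1.56,4.3,0,0,0,0],[-1,1.56,4.3,0,0,0,0],[-1,1.56,4.3,0,0,0,0],[-1,1.56,4.3,0,0,0,0],[-1,1.56,4.28,0,0,0,0],[-1,0,0,4,0,0,0],[-1,0,0,4,0,0,0],[-1,0,0,3,0,0,0],[-1,0,0,2,0,0,0],[-1,0,0,0,0,0,0]]]'; python3 to.py 477 407 196 180
```

```text
clock: 6.02
position: [0.4766, 0.4066, 0.205]
tool_rot: [-3.139, -0.002, -3.141]
force: [-0.6, 0.4, -3.5]
grip_width: 0.043
finger_force: 62.0
t 6.03 rotvec [-0.002 -0.002  0.   ] then cm [-0.04  0.04  0.9 ] q7 0.79 w 0.043 ff 62.0 F [-0.6  0.4 -3.5]
```

```bash
python3 -m creep '[[[-1,0,0,0.5,0,0,0],[-1,0,0,0.3,0,0,0],[-1,0,0,0.15,0,0,0],[-1,0,0,0,0,0,0]]]'; python3 to.py 477 407 196 180
```

```text
clock: 6.52
position: [0.477, 0.407, 0.1974]
tool_rot: [3.141, 0.0, -3.141]
force: [-0.5, 0.6, -3.7]
grip_width: 0.0436
finger_force: 62.1
t 6.53 rotvec [0. 0. 0.] then cm [ 0.   -0.    0.14] q7 0.79 w 0.0436 ff 62.1 F [-0.5  0.6 -3.7]
```

```bash
python3 -m creep '[[[-1,0,0,0.15,0,0,0],[-1,0,0,0.1,0,0,0],[-1,0,0,0,0,0,0]]]'; python3 -m creep '[[[-0.05,0,0,0,0,0,0],[-0.05,0,0,0,0,0,0],[0.4,0,0,0,0,0,0],[1,0,0,0,0,0,0],[1,0,0,-1,0,0,0],[1,0,0,-3,0,0,0],[1,0,0,-4,0,0,0],[1,0,0,-5,0,0,0],[1,0,0,-2,0,0,0],[1,0,0,0,0,0,0]]]'; python3 to.py 488 -390 258 361.5
```

```text
clock: 6.9
position: [0.477, 0.407, 0.1954]
tool_rot: [3.141, 0.0, -3.142]
force: [-3.2, -2.0, 9.9]
grip_width: 0.0431
finger_force: 63.7
clock: 8.15
position: [0.4772, 0.4071, 0.3469]
tool_rot: [3.139, 0.002, -3.141]
force: [0.4, -0.4, -0.3]
grip_width: 0.0854
finger_force: 0.0
t 8.15 rotvec [ 0.004 -0.004  3.116] then cm [-1.01 79.71  8.89] q7 0.79 w 0.0854 ff 0.0 F [ 0.4 -0.4 -0.3]
```

```bash
python3 -m creep '[[[1,0,-5.5,0,0,0,0],[1,0,-5.5,0,0,0,0],[1,0,-5.5,0,0,0,0],[1,0,-5.5,0,0,0,0],[1,0,-5.5,0,0,0,0],[1,0,-5.5,0,0,0,0],[1,0,-5.5,0,0,0,0],[1,0,0,0,0,0,0.18],[1,0,0,0,0,0,0.18],[1,0,0,0,0,0,0.18],[1,0,0,0,0,0,0.18],[1,0,0,0,0,0,0.18]]]'; python3 -m creep '[[[1,0,0,0,0,0,0.18],[1,0,0,0,0,0,0.18],[1,0,0,0,0,0,0.18],[1,0,0,0,0,0,0.18],[1,0,0,0,0,0,0.18],[1,0,0,0,0,0,0.18],[1,0,0,0,0,0,0.18],[1,0,0,0,0,0,0.18],[1,0,0,0,0,0,0.18],[1,0,0,0,0,0,0.18],[1,0,0,0,0,0,0.18],[1,0,0,0,0,0,0.18]]]';  python3 to.py 488 -390 258 1.5
```

```text
clock: 9.65
position: [0.4768, 0.022, 0.3441]
tool_rot: [-3.141, -0.0, 2.236]
force: [-0.7, -0.9, 0.3]
grip_width: 0.0853
finger_force: 0.0
clock: 11.15
position: [0.4768, 0.022, 0.3442]
tool_rot: [3.141, 0.001, 0.076]
force: [-0.5, 0.1, 0.9]
grip_width: 0.0856
finger_force: 0.0
t 11.15 rotvec [0.001 0.001 0.05 ] then cm [4.000e-02 4.122e+01 8.620e+00] q7 -1.06 w 0.0856 ff 0.0 F [-0.5  0.1  0.9]
```

```bash
python3 -m creep '[[[1,0,0,0,0,0,0.05],[1,0,5.8,0,0,0,0],[1,0,5.8,0,0,0,0],[1,0,5.8,0,0,0,0],[1,0,5.8,0,0,0,0],[1,0,5.8,0,0,0,0],[1,0,5.8,0,0,0,0],[1,0,5.8,0,0,0,0],[1,0,0.6,1.5,0,0,0],[1,0,0,1.5,0,0,0],[1,0,0,0,0,0,0]]]';  python3 to.py 488 -390 258 1.3
python3 - <<'E'
from workcell import vision
import cv2,numpy as np
from h import *
f=vision.grab_frame("top");np.savez("top1.npz",**f)
a=f["image"][120:250,395:515];b=f["image"][150:260,95:195]
a=cv2.resize(a,(360,390));b=cv2.resize(b,(355,390));cv2.imwrite("pics/t1.png",np.hstack([a,b]))
P=pts(clean(f));z=P[...,2];print("yellow",rect(P,big(box("mat",z)&(z>.042)&(z<.06))))
E
```

```text
clock: 12.52
position: [0.4904, -0.3882, 0.3131]
tool_rot: [-3.14, 0.002, 0.033]
force: [-0.1, -0.4, -0.1]
grip_width: 0.0854
finger_force: 0.0
t 12.53 rotvec [-0.002  0.002  0.01 ] then cm [-0.24  0.17  5.51] q7 -0.43 w 0.0854 ff 0.0 F [-0.1 -0.4 -0.1]
yellow (array([475.5, 406.9]), array([110.3,  44.6]), 0.1, 760, np.float64(46.4))
```

View pics/t1.png

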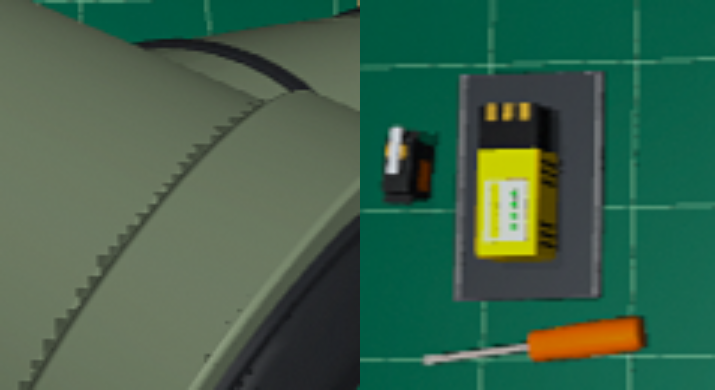

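The right half shows the yellow pack lying flat and square on the mat, at about (515,180) in the crop, with the servo untouched. The arm hides the rover in the left half. Now I grasp red.

```bash
python3 -m creep '[[[1,-0.24,0.17,2,0,0,0.01],[1,0,0,2,0,0,0],[1,0,0,1.2,0,0,0],[1,0,0,0.2,0,0,0],[1,0,0,0,0,0,0],[-1,0,0,0,0,0,0],[-1,0,0,0,0,0,0],[-1,0,0,0,0,0,0],[-1,0,0,0,0,0,0],[-1,0,0,0,0,0,0],[-1,0,0,0,0,0,0]]]' 60; python3 to.py 488 -390 259.4 1.3;  python3 -m creep '[[[-1,0,0,-1,0,0,0],[-1,0,0,-2,0,0,0],[-1,0,0,-3,0,0,0],[-1,0,0,-3,0,0,0],[-1,0,0,0,0,0,0]]]'; python3 to.py 568 151.3 245 6.4
```

```text
clock: 13.95
position: [0.4879, -0.3916, 0.2613]
tool_rot: [3.142, -0.001, 0.022]
force: [-1.0, 1.4, 6.7]
grip_width: 0.043
finger_force: 62.0
t 13.95 rotvec [ 0.    -0.001 -0.001] then cm [ 0.02 -0.16  0.19] q7 -0.39 w 0.043 ff 62.0 F [-1.   1.4  6.7]
clock: 14.58
position: [0.4879, -0.392, 0.3537]
tool_rot: [3.139, -0.003, 0.022]
force: [0.0, 0.9, -4.3]
grip_width: 0.0425
finger_force: 62.2
t 14.57 rotvec [ 0.002 -0.003 -0.09 ] then cm [ 14.02 -53.1   10.87] q7 -0.46 w 0.0425 ff 62.2 F [ 0.   0.9 -4.3]
```

```bash
python3 -m creep '[[[-1,0,0,0,0,0,-0.09],[-1,1.4,-5.3,0,0,0,0],[-1,1.4,-5.3,0,0,0,0],[-1,1.4,-5.3,0,0,0,0],[-1,1.4,-5.3,0,0,0,0],[-1,1.4,-5.3,0,0,0,0],[-1,1.4,-5.3,0,0,0,0],[-1,1.4,-5.3,0,0,0,0],[-1,1.4,-5.3,0,0,0,0],[-1,1.4,-5.3,0,0,0,0],[-1,1.4,-5.3,0,0,0,0],[-1,0,0,0,0,0,0]]]'; python3 to.py 568 151.3 245 6.4
```

```text
clock: 16.08
position: [0.5675, 0.1554, 0.3496]
tool_rot: [-3.141, 0.001, 0.118]
force: [-0.3, -1.7, -5.0]
grip_width: 0.0428
finger_force: 62.7
t 16.07 rotvec [-0.001  0.001  0.007] then cm [ 0.    0.41 10.46] q7 -1.26 w 0.0428 ff 62.7 F [-0.3 -1.7 -5. ]
```

```bash
python3 -m creep '[[[-1,0,0.38,3,0,0,0.007],[-1,0,0,3,0,0,0],[-1,0,0,2.5,0,0,0],[-1,0,0,1.5,0,0,0],[-1,0,0,0,0,0,0],[-1,0,0,0,0,0,0]]]'; python3 to.py 568 151.3 239.3 6.4
```

```text
clock: 16.82
position: [0.5685, 0.1467, 0.2515]
tool_rot: [-3.142, -0.001, 0.105]
force: [0.2, -0.7, -2.7]
grip_width: 0.0427
finger_force: 62.6
t 16.82 rotvec [-0.    -0.001 -0.007] then cm [-0.   -0.46  1.22] q7 -1.17 w 0.0427 ff 62.6 F [ 0.2 -0.7 -2.7]
```

```bash
python3 -m creep '[[[-1,0,-0.45,0,0,0,-0.007],[-1,0,0,0.6,0,0,0],[-1,0,0,0.4,0,0,0],[-1,0,0,0.15,0,0,0],[-1,0,0,0,0,0,0]]]'; python3 to.py 568 151.3 239.3 6.4
```

```text
clock: 17.45
position: [0.5677, 0.1513, 0.2393]
tool_rot: [-3.141, 0.0, 0.112]
force: [-3.1, 0.5, 2.8]
grip_width: 0.0429
finger_force: 63.5
t 17.45 rotvec [-0.  0. -0.] then cm [0.03 0.   0.  ] q7 -1.16 w 0.0429 ff 63.5 F [-3.1  0.5  2.8]
```

```bash
python3 -m creep '[[[-1,0,0,0.08,0,0,0],[-0.05,0,0,0,0,0,0],[-0.05,0,0,0,0,0,0],[0.4,0,0,0,0,0,0],[1,0,0,0,0,0,0],[1,0,0,-1,0,0,0],[1,0,0,-3,0,0,0],[1,0,0,-4,0,0,0],[1,0,0,-2,0,0,0],[1,0,0,0,0,0,0],[1,0,0,0,0,0,0]]]'; python3 to.py 546.8 -123.4 227 8.8
```

```text
clock: 18.82
position: [0.5675, 0.1516, 0.3377]
tool_rot: [3.142, 0.001, 0.112]
force: [-0.4, -0.0, -0.1]
grip_width: 0.0849
finger_force: 0.0
t 18.82 rotvec [ 0.     0.001 -0.042] then cm [-6.25 26.86 11.07] q7 -1.25 w 0.0849 ff 0.0 F [-0.4 -0.  -0.1]
```

```bash
python3 -m creep '[[[1,0,0,0,0,0,-0.042],[1,-1.25,5.37,0,0,0,0],[1,-1.25,5.37,0,0,0,0],[1,-1.25,5.37,0,0,0,0],[1,-1.25,5.37,0,0,0,0],[1,-1.25,5.37,0,0,0,0],[1,0,0,2,0,0,0],[1,0,0,3,0,0,0],[1,0,0,0,0,0,0],[1,0,0,0,0,0,0]]]'; python3 to.py 546.8 -123.4 227 8.8
python3 - <<'E'
from workcell import vision
import numpy as np
from h import *
f=vision.grab_frame("top");P=pts(clean(f));z=P[...,2]
print("red",rect(P,big(box("charger",z)&(z>.083)&(z<.1))))
f=vision.grab_frame("scene");P=pts(clean(f));z=P[...,2]
m=np.zeros(z.shape,bool);m[180:270,280:400]=1
print("red scene",rect(P,big(m&(z>.083)&(z<.1))))
cv2.imwrite("pics/s2.png",cv2.resize(f["image"][120:340,40:420],None,fx=2,fy=2))
E
```

```text
clock: 20.08
position: [0.5473, -0.1237, 0.289]
tool_rot: [3.141, -0.0, 0.154]
force: [0.3, -0.1, 0.0]
grip_width: 0.0854
finger_force: 0.0
t 20.07 rotvec [ 0.    -0.     0.001] then cm [-0.04 -0.04  6.2 ] q7 -0.7 w 0.0854 ff 0.0 F [ 0.3 -0.1  0. ]
red (array([603.9, 156. ]), array([46.2, 36.5]), -82.2, 211, np.float64(88.6))
red scene (array([568.6, 151. ]), array([110. ,  46.7]), 4.8, 541, np.float64(88.4))
```

View pics/s2.png

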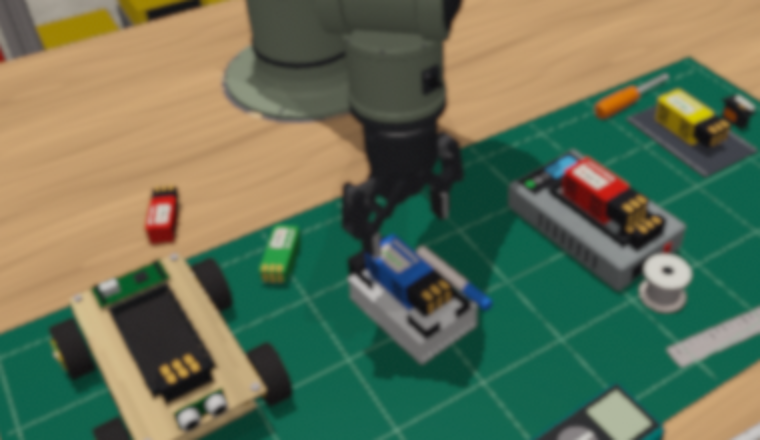

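Red sits in the charger at (568.6,151), top at 88.4 mm, flat, with its black end at the contacts (crop (640,210)). The rover bay is empty, and the gripper is straddling blue at (410,275). Now I grasp blue.

```bash
python3 -m creep '[[[1,-0.04,-0.04,2.5,0,0,0],[1,0,0,2,0,0,0],[1,0,0,1.4,0,0,0],[1,0,0,0.2,0,0,0],[1,0,0,0,0,0,0],[-1,0,0,0,0,0,0],[-1,0,0,0,0,0,0],[-1,0,0,0,0,0,0],[-1,0,0,0,0,0,0],[-1,0,0,0,0,0,0],[-1,0,0,0,0,0,0]]]' 60; python3 to.py 546.8 -123.4 227 8.8;  python3 -m creep '[[[-1,0,0,-1,0,0,0],[-1,0,0,-2,0,0,0],[-1,0,0,-3,0,0,0],[-1,0,0,-4,0,0,0],[-1,0,0,-3,0,0,0],[-1,0,0,0,0,0,0],[-1,0,0,0,0,0,0]]]'; python3 to.py 489 -390 261 2.1
```

```text
clock: 21.55
position: [0.5468, -0.1232, 0.228]
tool_rot: [-3.142, -0.001, 0.154]
force: [-1.6, 0.4, 9.7]
grip_width: 0.0427
finger_force: 61.3
t 21.55 rotvec [-0.    -0.001  0.   ] then cm [-0.    0.02  0.1 ] q7 -0.64 w 0.0427 ff 61.3 F [-1.6  0.4  9.7]
clock: 22.42
position: [0.5464, -0.1229, 0.3571]
tool_rot: [-3.141, 0.0, 0.154]
force: [0.1, -0.7, -3.8]
grip_width: 0.0426
finger_force: 62.6
t 22.43 rotvec [-0.     0.     0.117] then cm [-6.72 26.49  9.61] q7 -0.77 w 0.0426 ff 62.6 F [ 0.1 -0.7 -3.8]
```

```bash
python3 -m creep '[[[-1,0,0,0,0,0,0.117],[-1,-1.34,5.3,0,0,0,0],[-1,-1.34,5.3,0,0,0,0],[-1,-1.34,5.3,0,0,0,0],[-1,-1.34,5.3,0,0,0,0],[-1,-1.34,5.3,0,0,0,0],[-1,0,0,3,0,0,0],[-1,0,0,2.5,0,0,0],[-1,0,0,1.5,0,0,0],[-1,0,0,0,0,0,0],[-1,0,0,0,0,0,0],[-1,0,0,0,0,0,0]]]'; python3 to.py 489 -390 260 2.1
python3 - <<'E'
from workcell import vision
import cv2
f=vision.grab_frame("scene");cv2.imwrite("pics/s3.png",cv2.resize(f["image"][180:360,40:220],None,fx=3,fy=3))
E
```

```text
clock: 23.92
position: [0.4896, -0.3905, 0.2882]
tool_rot: [3.141, -0.001, 0.037]
force: [-0.5, -0.2, -3.4]
grip_width: 0.0427
finger_force: 62.8
t 23.93 rotvec [ 0.001 -0.001  0.   ] then cm [-0.06 -0.05  2.82] q7 -0.4 w 0.0427 ff 62.8 F [-0.5 -0.2 -3.4]
```

View pics/s3.png

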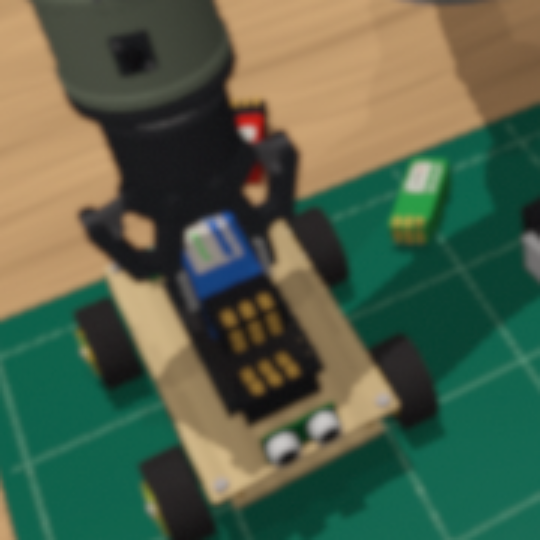

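The crop shows blue in line above the rover bay, with its black end (250,320) toward the contact block (270,375). I'll lower it.

```bash
python3 -m creep '[[[-1,-0.06,-0.05,1,0,0,0],[-1,0,0,1,0,0,0],[-1,0,0,0.5,0,0,0],[-1,0,0,0.2,0,0,0],[-1,0,0,0.1,0,0,0],[-1,0,0,0,0,0,0]]]'; python3 to.py 489 -390 260 2.1
```

```text
clock: 24.72
position: [0.4886, -0.39, 0.2601]
tool_rot: [-3.141, -0.0, 0.037]
force: [-4.4, 4.7, 8.8]
grip_width: 0.0431
finger_force: 64.3
t 24.73 rotvec [-0.001 -0.    -0.   ] then cm [0.04 0.   0.01] q7 -0.38 w 0.0431 ff 64.3 F [-4.4  4.7  8.8]
```

```bash
python3 -m creep '[[[-0.05,0,0,0,0,0,0],[-0.05,0,0,0,0,0,0],[0.4,0,0,0,0,0,0],[1,0,0,0,0,0,0],[1,0,0,-1,0,0,0],[1,0,0,-3,0,0,0],[1,0,0,-4,0,0,0],[1,0,0,0,0,0,0.037],[1,0,0,0,0,0,0],[1,0,0,0,0,0,0]]]'; python3 to.py 476.5 407 196 0
```

```text
clock: 25.98
position: [0.4888, -0.3898, 0.3387]
tool_rot: [-3.141, 0.001, 0.0]
force: [0.3, -0.3, 1.2]
grip_width: 0.0853
finger_force: 0.0
t 25.98 rotvec [-0.001  0.001  0.   ] then cm [ -1.23 -79.68  14.27] q7 -0.47 w 0.0853 ff 0.0 F [ 0.3 -0.3  1.2]
```

```bash
python3 -m creep '[[[1,0,-5.3,0,0,0,0],[1,0,-5.3,0,0,0,0],[1,0,-5.3,0,0,0,0],[1,0,-5.3,0,0,0,0],[1,0,-5.3,0,0,0,0],[1,0,-5.3,0,0,0,0],[1,0,-5.3,0,0,0,0],[1,0,-5.3,0,0,0,0],[1,0,-5.3,0,0,0,0],[1,0,-5.3,0,0,0,0],[1,0,-5.3,0,0,0,0],[1,0,-5.3,0,0,0,0]]]'; python3 -m creep '[[[1,-0.6,-5.3,0,0,0,0],[1,-0.6,-5.3,0,0,0,0],[1,0,-5.3,0,0,0,0],[1,0,0,3,0,0,0],[1,0,0,3,0,0,0],[1,0,0,3,0,0,0],[1,0,0,0,0,0,0],[1,0,0,0,0,0,0]]]'; python3 to.py 476.5 407 196 0
python3 - <<'E'
from workcell import vision
import numpy as np
from h import *
f=vision.grab_frame("top");P=pts(clean(f));z=P[...,2]
print("blue",rect(P,big(box("rover",z)&(z>.104)&(z<.125))))
f=vision.grab_frame("scene");cv2.imwrite("pics/s4.png",cv2.resize(f["image"][110:340,40:460],(800,438)))
E
```

```text
clock: 27.48
position: [0.4886, 0.2478, 0.339]
tool_rot: [3.141, 0.0, 0.0]
force: [-0.3, -0.1, -0.1]
grip_width: 0.0855
finger_force: 0.0
clock: 28.48
position: [0.4774, 0.4049, 0.2502]
tool_rot: [-3.142, -0.001, -0.0]
force: [1.0, 0.2, 0.5]
grip_width: 0.0855
finger_force: 0.0
t 28.48 rotvec [-0.    -0.001 -0.   ] then cm [-0.09 -0.21  5.42] q7 -1.69 w 0.0855 ff 0.0 F [1.  0.2 0.5]
blue (array([ 488.4, -389. ]), array([110.3,  45.2]), 2.3, 959, np.float64(110.7))
```

View pics/s4.png

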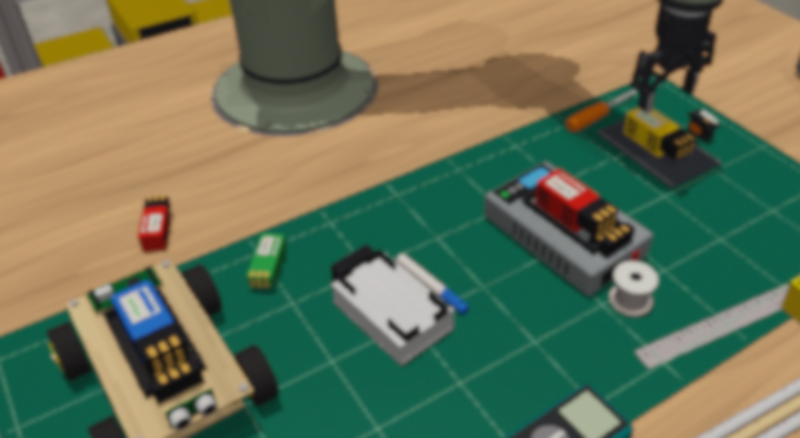

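Blue is flat in the rover (top at 110.7 mm, centre (488.4,-389)), red is in the charger, the cradle is empty at (395,305), and the gripper is over yellow at (655,130). I'll grasp yellow.

```bash
python3 -m creep '[[[1,-0.09,-0.21,2,0,0,0],[1,0,0,2,0,0,0],[1,0,0,1.2,0,0,0],[1,0,0,0.2,0,0,0],[1,0,0,0,0,0,0],[-1,0,0,0,0,0,0],[-1,0,0,0,0,0,0],[-1,0,0,0,0,0,0],[-1,0,0,0,0,0,0],[-1,0,0,0,0,0,0],[-1,0,0,0,0,0,0]]]' 60; python3 to.py 476.5 407 196 0;  python3 -m creep '[[[-1,0,0,-1,0,0,0],[-1,0,0,-2,0,0,0],[-1,0,0,-3,0,0,0],[-1,0,0,-5,0,0,0],[-1,0,0,-5,0,0,0],[-1,0,0,-1,0,0,-0.157],[-1,0,0,0,0,0,0],[-1,0,0,0,0,0,0]]]'; python3 to.py 547 -122.3 227 9
```

```text
clock: 29.95
position: [0.4762, 0.4072, 0.196]
tool_rot: [-3.141, -0.0, -0.0]
force: [-0.8, -0.2, 6.2]
grip_width: 0.0426
finger_force: 61.9
t 29.95 rotvec [-0. -0. -0.] then cm [ 0.03  0.02 -0.  ] q7 -1.65 w 0.0426 ff 61.9 F [-0.8 -0.2  6.2]
clock: 30.95
position: [0.4759, 0.407, 0.3651]
tool_rot: [3.141, 0.001, 0.153]
force: [-0.0, -0.2, -3.9]
grip_width: 0.0429
finger_force: 62.1
t 30.95 rotvec [ 0.     0.001 -0.004] then cm [-1.26 53.39 13.81] q7 -1.66 w 0.0429 ff 62.1 F [-0.  -0.2 -3.9]
```

```bash
python3 -m creep '[[[-1,-0.12,5.34,0,0,0,-0.004],[-1,-0.12,5.34,0,0,0,0],[-1,-0.12,5.34,0,0,0,0],[-1,-0.12,5.34,0,0,0,0],[-1,-0.12,5.34,0,0,0,0],[-1,-0.12,5.34,0,0,0,0],[-1,-0.12,5.34,0,0,0,0],[-1,-0.12,5.34,0,0,0,0],[-1,-0.12,5.34,0,0,0,0],[-1,-0.12,5.34,0,0,0,0],[-1,0,0,0,0,0,0],[-1,0,0,0,0,0,0]]]'; python3 -m creep '[[[-1,0,0,3,0,0,0],[-1,0,0,4,0,0,0],[-1,0,0,3,0,0,0],[-1,0,0,1.5,0,0,0],[-1,0,0,0,0,0,0],[-1,0,0,0,0,0,0],[-1,0,0,0,0,0,0]]]';python3 to.py 547 -122.3 228 9
```

```text
clock: 32.45
position: [0.5494, -0.1219, 0.3647]
tool_rot: [-3.141, 0.001, 0.158]
force: [-0.4, 0.9, -3.5]
grip_width: 0.0426
finger_force: 62.5
clock: 33.33
position: [0.5498, -0.1219, 0.2513]
tool_rot: [3.141, -0.001, 0.161]
force: [0.2, 0.0, -2.8]
grip_width: 0.0425
finger_force: 62.4
t 33.33 rotvec [ 0.    -0.001  0.004] then cm [-0.28 -0.    2.33] q7 -0.65 w 0.0425 ff 62.4 F [ 0.2  0.  -2.8]
```

```bash
python3 -m creep '[[[-1,-0.28,0,0,0,0,0],[-1,0,0,1,0,0,0],[-1,0,0,0.8,0,0,0],[-1,0,0,0.4,0,0,0],[-1,0,0,0.15,0,0,0],[-1,0,0,0,0,0,0],[-1,0,0,0,0,0,0]]]';python3 to.py 547 -122.3 228 9
```

```text
clock: 34.2
position: [0.5465, -0.1226, 0.2279]
tool_rot: [-3.14, -0.0, 0.16]
force: [-11.7, 5.0, 30.6]
grip_width: 0.0424
finger_force: 66.6
t 34.2 rotvec [-0.001 -0.     0.003] then cm [ 0.05 -0.02 -0.01] q7 -0.62 w 0.0424 ff 66.6 F [-11.7   5.   30.6]
```

```bash
python3 -m creep '[[[-1,0,0,-0.1,0,0,0],[-0.05,0,0,0,0,0,0],[-0.05,0,0,0,0,0,0],[0.4,0,0,0,0,0,0],[1,0,0,0,0,0,0],[1,0,0,-1,0,0,0],[1,0,0,-3,0,0,0],[1,0,0,-4,0,0,0],[1,0,0,-5,0,0,0],[1,0,0,0,0,0,0]]]'; python3 -m creep '[[[1,0,-5,-1,0,0,0],[1,-5,0,0,0,0,0],[1,-4,-4,0,0,0,0],[1,-3,-5,0,0,0,0],[1,0,-5,0,0,0,0],[1,0,-5,0,0,0,0],[1,0,-5,0,0,0,0],[1,0,-5,0,0,0,0],[1,0,-5,0,0,0,0],[1,0,-5,0,0,0,0],[1,0,0,0,0,0,0],[1,0,0,0,0,0,0]]]'
python3 - <<'E'
from workcell import vision
import numpy as np
from h import *
f=vision.grab_frame("top");P=pts(clean(f));z=P[...,2]
for n,a,b in(("rover",.104,.125),("charger",.083,.1),("cradle",.073,.09),("spool",.036,.06),("servo",.02,.06)):print(n,rect(P,big(box(n,z)&(z>a)&(z<b))))
g=vision.grab_frame("scene")
cv2.imwrite("pics/end.png",f["image"]);cv2.imwrite("pics/end2.png",cv2.resize(g["image"][170:340,60:400],None,fx=2,fy=2))
E
```

```text
clock: 35.45
position: [0.5472, -0.1229, 0.3615]
tool_rot: [3.14, -0.005, 0.161]
force: [0.2, -0.0, -1.1]
grip_width: 0.0852
finger_force: 0.0
clock: 36.95
position: [0.3619, 0.2881, 0.3678]
tool_rot: [3.141, 0.0, 0.16]
force: [0.1, -0.9, 0.0]
grip_width: 0.0856
finger_force: 0.0
rover (array([ 488.9, -389. ]), array([111.4,  45.7]), 1.8, 966, np.float64(110.6))
charger (array([567.5, 152.1]), array([110.6,  44.1]), 6.2, 805, np.float64(88.6))
cradle (array([ 546.6, -121.5]), array([110.7,  45.1]), 8.7, 828, np.float64(78.7))
spool (array([693.6, 148.3]), array([51.7, 51.7]), -90.0, 334, np.float64(44.6))Traceback (most recent call last):
  File "<stdin>", line 5, in <module>
  File "h.py", line 14, in big
    return l==1+np.argmax(s[1:,4])
                ~~~~~~~~~^^^^^^^^^
    return _wrapfunc(a, 'argmax', axis=axis, out=out, **kwds)
    return bound(*args, **kwds)
ValueError: attempt to get argmax of an empty sequence
```

All three packs have the right heights and centres. The servo mask came back empty, perhaps because the arm hides it, so I'll check in the scene view.

```bash
python3 - <<'E'
from workcell import vision
import cv2
g=vision.grab_frame("scene");cv2.imwrite("pics/end2.png",cv2.resize(g["image"][120:360,40:460],(800,457)))
E
```

```text
(no output)
```

View pics/end2.png

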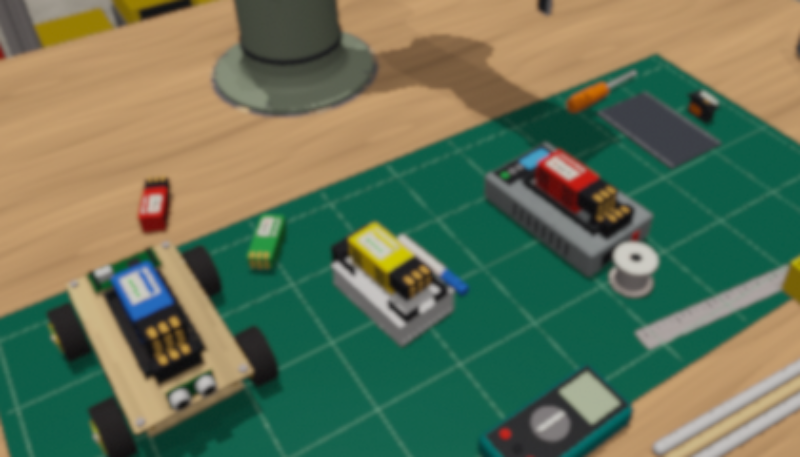

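Blue is in the rover (150,310), yellow in the cradle (390,260) and red in the charger (585,190). The spool (635,265) and servo (703,105) stand where they were, and the arm is clear. Handing in.

```bash
python3 -c "
from workcell import bot
print(bot.job_done())"
```

```text
the job is handed in; nothing more can be done
None
```

The job is handed in (no verdict was returned): red is in the charger, yellow in the cradle and blue in the rover, each measured flat and within about 1 mm of my measured bay centre, and the spool and servo were left where they stood.

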